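# Start the timer, then press a wooden foot into the stand's corner and hold

### The job

The wooden foot is being glued to the laptop stand: first press the orange plunger of the timer all the way down to its stop, then pick up the foot and seat it on the stand's white board, its tall square back flat against the dark fence and its end up against the aluminium stop. With one steady diagonal push of about 10 N each way, down onto the board and towards the fence, hold it there for a few seconds and finish while still pushing. Leave the mug, the notebook and the mouse where they are.

Things in the scene. Friction and masses are not known exactly. Their poses are not given: they have to be found in the camera images.
- plunger (a joint): Travel of the timer's orange plunger head: 0 up, 0.010 m fully down at its stop. A spring pushes it back; fully down takes 6 N.
- plunger_top (a point): Centre of the top face of the orange plunger head (32 mm across), which moves straight down when pressed. The timer is a white round puck 84 mm across and 20 mm high, fixed to the desk, with the plunger in a grey housing in its middle.
- foot_center (a point): Centre, half-way up, of the loose wooden foot: a mid-brown block of 70 to 140 g, 50 mm deep (its x), 60 mm long (its y), 45 mm high (z up), standing upright on the desk. Its +x face is the square, full-height back; the edge between top and -x face is cut off at 45 degrees, 20 mm along each face. The two plain end faces, 60 mm apart along y, can be gripped.
- foot_back (a point): Middle of the lower edge of the foot's square back: 25 mm along the foot's +x from its centre, at its underside. Same axes as the foot.
- seat (a point): Point of the fixed laptop stand where foot_back belongs: on the top of the board, at the base of the fence, 30 mm short of the stop. Its +x points squarely into the fence, +y along the fence towards the stop, z up.
- stop (a point): Centre of the top of the fixed aluminium stop on the board: 50 mm (seat's x) by 25 mm (y), standing 14 mm above the board; from 5 to 55 mm in front of the fence. The foot's +y end goes against its -y face, 12.5 mm from this point.
- board: The stand's white laminate board, smooth (wood slides on it easily, friction about 0.25), fixed to the desk, 160 (x) by 240 (y) by 12 mm thick. Origin under its centre, axes as for the seat, which lies at x = 62, y = 45, z = 12 mm from it.
- fence: The stand's dark wooden fence, smooth like the board, fixed, 18 mm thick (x), 240 mm long (y), 25 mm high. Origin at the centre of its underside, on the board's top; axes as for the seat.
- foot: The same wooden foot, with its origin at the centre of its underside, axes as foot_center.
- mug: Bystander: steel mug, 76 mm across and 80 mm high, handle at its +y. Origin at the centre of its underside. Leave it alone.
- notebook: Bystander: blue notebook lying flat, 105 by 148 by 14 mm. Origin at the centre of its underside. Leave it alone.
- mouse: Bystander: black computer mouse, 100 by 60 by 32 mm. Origin at the centre of its underside. Leave it alone.
There are look-alikes about, which are no part of the job. What is meant by the foot is not turquoise, and is the smaller of those in its own colour.

How it is judged:
By the outcome, as a careful person would: the job done as asked, in the order asked, and still so for the second after the job is handed in, while the arm keeps its last pose, push and grip.
It also fails if it takes over 64 s, if anything falls off the work surface, if the arm or the gripper's body presses on something with over 40 N, if the wrist force passes 120 N, or if a joint passes its speed limit or range.

### The arm

A 6-joint arm with a two-finger parallel gripper is mounted at the origin on the work surface. World frame = base frame: x ahead of the robot, y to its left, z up, the work surface at z = 0. Lengths are in mm, angles in rad, forces in N, time in s.
With the tool pointing down it reaches from about 425 to 950 mm from the base axis. Payload 3.5 kg.
Tool frame: the origin (TCP) lies midway between the tips of the shut fingers; the grasp point (between the pads) lies 19 mm behind it (arm.hold_point_z is the distance from the TCP to the grasp point, in mm); x points along the fingers, y is the direction in which the jaws open and shut, and the axes are right-handed (so a half turn about x gives the same grasp; the last joint's range is limited). The gripper opens to 85 mm and grips with 20 to 120 N. Pads are 22 mm wide; open, the fingers measure 114 mm over their backs; the gripper's body (76 mm by 85 mm) begins 54 mm behind the grasp point. The pads swing forward as they close: fully open they stand 13 mm farther back than shut.
Start: joints at [-1.253, 0.286, 1.577, -0, 1.279, -0.15], TCP at [304.393, -602.454, 231.325] pointing down, gripper open.
Joint ranges: [-2.77, 2.77], [-0.9, 2.22], [0.21, 2.48], [-1.53, 4.67], [0.24, 2.81], [-2.84, 2.84]. Speed limits (rad/s): [2.79, 2.79, 3.14, 3.14, 3.14, 3.14].

### API

Orientations are given as a rotation vector (axis times angle).
In Python, from workcell import arm gives the robot as it stands.
- The arm moves only by the shell command python3 -m handwheel 'ROWS' [FORCE]. ROWS is JSON, a list of rows, each an object with "dp": the shift along the tool's x, y, z in m, a list of three; "dr": the turn, a rotation vector about the tool's x, y, z in rad, a list of three; "hand": the finger opening in m, from 0 to 0.0854. In form: [{"dp": [tx, ty, tz], "dr": [rx, ry, rz], "hand": hand}, ...]. A call has 1 to 12 rows; each row shifts and turns the commanded pose from where the row before left it, along the tool's axes as they then stand; what a row does not reach is not made up. A row lasts 1/10 s, in which the tool goes at most 50 mm and 8.59 degrees, less where a joint would pass 70% of its speed; a pose out of reach is approached as far as the arm can. A call with a gripper value outside its range is refused whole. The fingers move at their own pace and stop on an object; FORCE is the grip in N (left out, the last holds). Time passes only in rows, so rows that do not move let the fingers close. It gives the time, the measured TCP pose, the force and the opening at its end, in the units of the state.
- arm.sense(): the state, without advancing time (a new reading comes with each control period).
- arm.get_image(name): name is "scene" or "top"; returns the picture (400x640x3 uint8, red, green, blue); there is no depth.
- arm.camera_model(name): a dict with "mtx" (3x3 intrinsics, pixels), "dist_coeffs" ([k1, k2, p1, p2, k3] as OpenCV has them; the pictures are not rectified), "camera_from_world" (4x4, takes a point from world to camera coordinates). Camera axes: x right, y down, z forward; pixel columns grow to the right and rows downward; lengths in mm; the calibration is good to about 2 mm. A picture is of the moment at which its call begins. camera_model takes no time and is no camera call.
- arm.close_job(): hands the job in, once; it reports no verdict.
Trained networks look in the newest picture that a camera, given by its name, has taken for a name from the list of things; names that differ only in an ending like _2 or _b are one class to them, and where a whole thing is asked for, a point or a joint stands for the part that bears it (a point fixed in the world has none). Each returns a list of dicts, best first, with "p" (0 to 1); they miss things now and then, are a little off and sometimes report something else, mostly with a low value. They report only what shows in the picture. A call takes as long as a camera call. They do not tell look-alikes from the thing itself.
- arm.find_in(camera, name): "centre" ([x, y, z] in mm, in the coordinates of the camera as it stood for that picture, good to about 4 mm: the middle of the surface that is visible of it).
- arm.outline_of(camera, name): "mask" (400x640 bool, what is visible of it).
The state is a dict: "clock": time; "q": joint angles; "joint_vel": joint speeds; "tau": joint torques, N m; "tcp_pos": TCP position; "tool_rot": TCP orientation; "force": force on the tool from outside, world axes, zero at the start; "torque": the same for the moment, N m; "width": finger opening in mm.
Only numpy, scipy, OpenCV 4.12 (cv2) and the standard library are available. Lean on these libraries where they do the work, as an engineer would, in place of code of your own. Each camera call takes 0.05 s, during which the arm holds its last target.

## Working session

There is one attempt and no reset: what is moved stays moved. The work goes in short steps, Python scripts to look and compute and a shell command to move; the robot and the scene stay as the last step left them, time stands still between calls to the robot, and variables do not carry over. Pictures are saved under pics/ and viewed, and the job is handed in when it is done.

```bash
ls; mkdir -p pics; python3 - <<'E'
from workcell import arm
import cv2,numpy as np
for n in("scene","top"):
    cv2.imwrite(f"pics/{n}0.png",arm.get_image(n)[:,:,::-1])
    c=arm.camera_model(n);print(n,np.round(c["mtx"],1).tolist(),np.round(c["dist_coeffs"],4),np.round(c["camera_from_world"],3).tolist())
print(arm.sense())
E
```

```text
pics
scene [[477.8, 0.0, 317.1], [0.0, 477.8, 201.2], [0.0, 0.0, 1.0]] [-0.008  0.     0.     0.     0.   ] [[-0.248, 0.969, 0.002, 129.242], [0.821, 0.211, -0.53, -421.744], [-0.514, -0.13, -0.848, 1395.13], [0.0, 0.0, 0.0, 1.0]]
top [[515.3, 0.0, 319.6], [0.0, 515.3, 202.8], [0.0, 0.0, 1.0]] [-0.0231  0.      0.      0.      0.    ] [[-0.023, -0.999, 0.023, 5.525], [-0.996, 0.021, -0.085, 528.329], [0.084, -0.025, -0.996, 1328.192], [0.0, 0.0, 0.0, 1.0]]
{'clock': 0.1, 'q': array([-1.25297274e+00,  2.87103100e-01,  1.57801498e+00, -1.18272543e-05,
        1.27859142e+00, -1.49999115e-01]), 'joint_vel': array([-0.00094386, -0.00194763, -0.00270719,  0.0005913 , -0.00140441,
       -0.00048341]), 'tau': array([ 1.00863021e-03, -4.07297623e+01, -2.93699276e+01, -1.33323965e-04,
        3.43760992e-03, -4.84711961e-06]), 'tcp_pos': array([ 304.22674586, -601.89853984,  230.07659745]), 'tool_rot': array([ 1.96158335,  0.46956718, -1.96196391]), 'force': array([-0.26264478,  0.72197919, -0.01781291]), 'torque': array([ 0.00674072, -0.00226311, -0.00630541]), 'width': 85.4836655352555}
```

View pics/scene0.png

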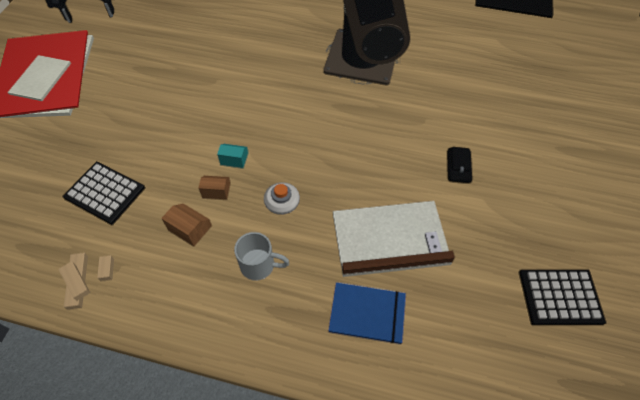

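View pics/top0.png

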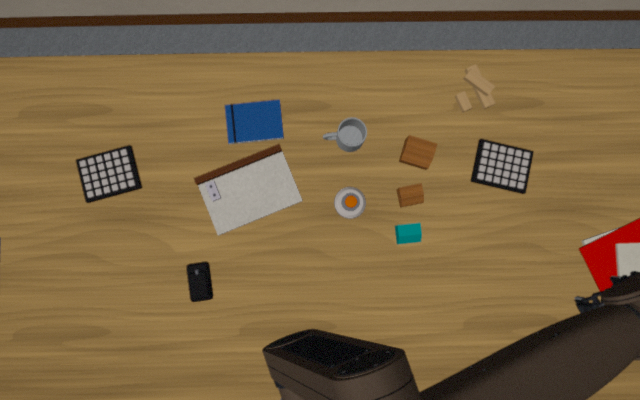

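Top view: the small brown foot is at (411,195), timer at (350,203), board at (250,190) with the fence on its upper edge and the stop at (211,190). Now the networks, with enlarged crops.

```bash
cat > h.py <<'E'
from workcell import arm
import cv2,numpy as np
C={n:arm.camera_model(n) for n in("scene","top")}
def proj(n,P):
    c=C[n];T=np.array(c["camera_from_world"]);P=np.atleast_2d(P).astype(float)
    return cv2.projectPoints(P,cv2.Rodrigues(T[:3,:3])[0],T[:3,3],np.array(c["mtx"]),np.array(c["dist_coeffs"]))[0][:,0]
def toworld(n,pc):
    T=np.array(C[n]["camera_from_world"]);return T[:3,:3].T@(np.array(pc)-T[:3,3])
def ray(n,uv,z):
    c=C[n];T=np.array(c["camera_from_world"])
    x=cv2.undistortPoints(np.array([[uv]],float),np.array(c["mtx"]),np.array(c["dist_coeffs"]))[0,0]
    d=T[:3,:3].T@np.array([x[0],x[1],1]);o=-T[:3,:3].T@T[:3,3]
    return o+d*(z-o[2])/d[2]
def pose(x,y,yaw,P):
    c,s=np.cos(yaw),np.sin(yaw);P=np.array(P,float)
    return np.c_[x+c*P[:,0]-s*P[:,1],y+s*P[:,0]+c*P[:,1],P[:,2]]
FOOT=np.array([[a,b,z] for b in(-30,30) for a,z in((25,0),(25,45),(-5,45),(-25,25),(-25,0))],float)
E
python3 - <<'E'
from h import *
for n in("scene","top"):
    im=arm.get_image(n)
    for k in("foot","plunger","plunger_top","board","fence","stop"):
        try:
            for r in arm.find_in(n,k)[:4]: print(n,k,round(r["p"],2),np.round(toworld(n,r["centre"]),1))
        except Exception as e: print(n,k,e)
    for k in("foot","board","fence","plunger"):
        for i,r in enumerate(arm.outline_of(n,k)[:4]):
            m=r["mask"];ys,xs=np.nonzero(m);print(n,k,i,round(r["p"],2),m.sum(),xs.mean().round(1),ys.mean().round(1))
            np.save(f"m_{n}_{k}_{i}.npy",m)
    x0,y0,w,h=((150,130,320,160) if n=="scene" else (180,120,260,130))
    f=800/w if w<h*4/3 else min(800/w,600/h)
    cv2.imwrite(f"pics/{n}_crop.png",cv2.resize(im[y0:y0+h,x0:x0+w,::-1],None,fx=f,fy=f,interpolation=cv2.INTER_CUBIC))
E
```

```text
scene foot 0.91 [ 666.5 -256.5   48.1]
scene foot 0.75 [ 561.9 -235.9   37.7]
scene foot 0.62 [ 461.5 -228.8   41.9]
scene foot 0.25 [530.5 -82.6  45.6]
scene plunger 0.72 [532.5 -83.8  47.7]
scene board 0.75 [560.8 165.5  12.7]
scene board 0.46 [ 562.7 -236.4   39.7]
scene fence 0.66 [641.3 207.2  41.1]
scene stop 0.82 [578.  181.5  12.6]
scene stop 0.23 [560.6 170.   15.6]
scene foot 0 0.62 628 232.6 155.5
scene board 0 0.63 5398 387.1 232.3
scene fence 0 0.9 1333 398.2 262.3
scene fence 1 0.68 5221 387.1 231.6
scene plunger 0 0.67 156 280.9 190.3
scene plunger 1 0.5 734 214.6 187.2
top foot 0.79 [ 442.3 -231.1   44. ]
top foot 0.68 [ 653.2 -265.5   56. ]
top foot 0.57 [ 546.5 -242.5   42.1]
top plunger 0.41 [533.6 -89.7  43.4]
top board 0.62 [559.8 173.7  14.3]
top board 0.32 [ 547.2 -240.4   43.9]
top fence 0.79 [633.4 207.7  34.9]
top stop 0.8 [566.4 178.9  11.9]
top foot 0 0.91 529 410.7 195.0
top foot 1 0.82 527 408.6 232.6
top board 0 0.82 4691 251.4 193.1
top fence 0 0.89 753 237.6 163.8
top plunger 0 0.3 4624 251.5 192.7
```

View pics/scene_crop.png

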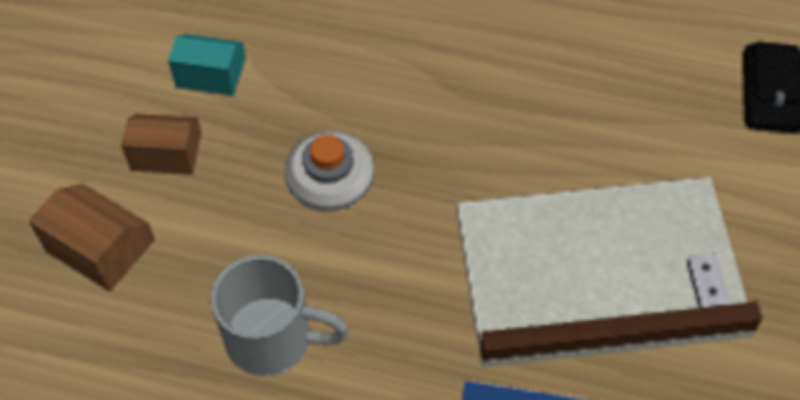

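View pics/top_crop.png

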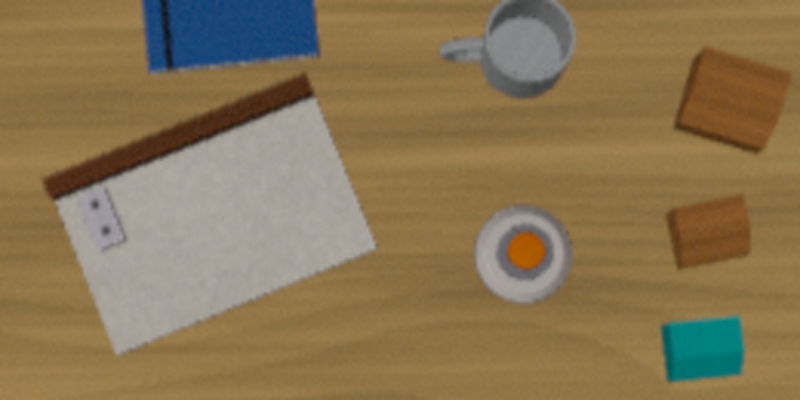

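Scene crop: foot near (214,187), orange plunger (281,190); mug close to timer at (258,255). Now fit models to the masks.

```bash
cat > fit.py <<'E'
from h import *
from scipy.optimize import minimize
def rast(n,Ps,off=(0,0),S=4):
    u=proj(n,Ps)+off
    return u
def sil(n,P,box,S=8):
    x0,y0,w,h=box
    u=(proj(n,P)-[x0,y0]+0.5)*S
    m=np.zeros((h*S,w*S),np.uint8);cv2.fillConvexPoly(m,cv2.convexHull(u.round().astype(np.int32)),1)
    return cv2.resize(m.astype(np.float32),(w,h),interpolation=cv2.INTER_AREA)
def cost(p,P,masks):
    t=0
    for n,(m,box) in masks.items():
        x0,y0,w,h=box
        t+=np.abs(sil(n,pose(p[0],p[1],p[2],P),box)-m[y0:y0+h,x0:x0+w]).sum()
    return t
def fit(p0,P,masks):
    r=minimize(cost,p0,args=(P,masks),method="Nelder-Mead",options=dict(initial_simplex=np.array(p0)+np.array([[0,0,0],[8,0,0],[0,8,0],[0,0,.15]]),xatol=.02,fatol=.1))
    return r.x,r.fun
E
python3 - <<'E'
from fit import *
mt=np.load("m_top_foot_0.npy").astype(np.float32);ms=np.load("m_scene_plunger_1.npy").astype(np.float32)
M={"top":(mt,(380,165,62,60)),"scene":(ms,(185,160,62,56))}
for y in np.arange(4)*np.pi/2:
    for d in(-.2,.2):
        b=fit([555,-242,y+d],FOOT,M);bt=fit(b[0],FOOT,{"top":M["top"]});bs=fit(b[0],FOOT,{"scene":M["scene"]})
        print(np.round(y,2),np.round(b[0],3),round(b[1],1),'| top',np.round(bt[0],3),round(bt[1],1),'| sc',np.round(bs[0],3),round(bs[1],1))
# board
B=np.array([[a,b,z] for a in(-80,80) for b in(-120,120) for z in(0,12)]+[[a,b,z] for a in(62,80) for b in(-120,120) for z in (12,37)],float)
E
python3 - <<'E'
from fit import *
for n in("scene","top"):
  for u,v in ({"scene":[(281,190)],"top":[(350.5,201.5)]})[n]: print(n,[np.round(ray(n,(u,v),z),1) for z in (35,45)])
# orange blob centroid
for n in("scene","top"):
    im=arm.get_image(n).astype(int);o=(im[:,:,0]>150)&(im[:,:,1]<110)&(im[:,:,2]<60)
    k,l,s,c=cv2.connectedComponentsWithStats(o.astype(np.uint8))
    for i in range(1,k):
        if s[i,4]>20 : print(n,s[i],c[i].round(1))
E
```

```text
0.0 [ 5.43619e+02 -2.45528e+02  1.95000e-01] 112.3 | top [ 5.43282e+02 -2.47063e+02  2.12000e-01] 32.8 | sc [ 5.44460e+02 -2.43821e+02  1.75000e-01] 59.1
0.0 [ 5.43853e+02 -2.45857e+02  2.37000e-01] 115.3 | top [ 5.43490e+02 -2.47155e+02  2.17000e-01] 33.0 | sc [ 5.44722e+02 -2.43266e+02  1.74000e-01] 59.7
1.57 [ 5.43925e+02 -2.46171e+02  2.24000e-01] 112.8 | top [ 5.43198e+02 -2.47072e+02  2.20000e-01] 33.5 | sc [ 5.44754e+02 -2.43395e+02  1.64000e-01] 59.1
1.57 [ 5.43584e+02 -2.45451e+02  1.95000e-01] 111.9 | top [ 5.43469e+02 -2.47152e+02  2.17000e-01] 33.0 | sc [ 5.44609e+02 -2.43301e+02  1.73000e-01] 59.2
3.14 [ 545.252 -245.198    3.279] 225.9 | top [ 544.439 -246.337    3.322] 47.1 | sc [ 549.913 -242.457    3.098] 136.0
3.14 [ 545.308 -245.458    3.28 ] 226.2 | top [ 544.168 -246.2      3.336] 47.0 | sc [ 549.855 -242.6      3.112] 136.6
4.71 [ 544.831 -244.667    4.648] 373.0 | top [ 543.921 -246.901    4.737] 149.4 | sc [ 548.162 -242.397    4.455] 203.0
4.71 [ 544.775 -244.474    4.62 ] 372.5 | top [ 543.399 -247.203    4.837] 150.3 | sc [ 548.416 -242.287    4.477] 202.6
scene [array([526.6, -84.9,  35. ]), array([532.8, -82.4,  45. ])]
top [array([528.9, -86.4,  35. ]), array([528.1, -85.6,  45. ])]
scene [   0   31   87   83 2772] [54.6 75.2]
scene [23 51 13 17 71] [29.8 59.1]
scene [12 66 11 18 64] [17.  74.8]
scene [275 184  12  10  95] [280.5 188.9]
top [345 196  12  11 102] [350.6 201.1]
top [ 580  219   60   71 1740] [608.3 252.8]
```

```bash
cat > bfit.py <<'E'
from fit import *
def box(a0,a1,b0,b1,z0,z1): return np.array([[a,b,z] for a in(a0,a1) for b in(b0,b1) for z in(z0,z1)],float)
PARTS=[box(-80,80,-120,120,0,12),box(62,80,-120,120,12,37)]
def costb(p,masks):
    t=0
    for n,(m,bx) in masks.items():
        x0,y0,w,h=bx
        s=np.maximum.reduce([sil(n,pose(*p,P),bx,4) for P in PARTS])
        t+=np.abs(s-m[y0:y0+h,x0:x0+w]).sum()
    return t
def run(p0,masks):
    r=minimize(costb,p0,args=(masks,),method="Nelder-Mead",options=dict(initial_simplex=np.array(p0)+np.array([[0,0,0],[8,0,0],[0,8,0],[0,0,.15]]),xatol=.02,fatol=.1));return r.x,r.fun
E
python3 - <<'E'
from bfit import *
M={}
for n,bx in(("top",(180,130,140,120)),("scene",(320,190,150,95))):
    m=np.load(f"m_{n}_board_0.npy")|np.load(f"m_{n}_fence_0.npy")
    M[n]=(m.astype(np.float32),bx)
for k in(["top"],["scene"],["top","scene"]):
    for y in(.3,.45):
        x,f=run([580,170,y],{n:M[n] for n in k});print(k,np.round(x,3),round(f,1))
x=np.array(x)
def draw(n,im,P,c):
    u=proj(n,P);cv2.polylines(im,[(cv2.convexHull(u.astype(np.float32))*16+8).astype(int)],True,c,1,cv2.LINE_AA,4)
for n in("top","scene"):
    im=arm.get_image(n)[:,:,::-1].copy();S=4
    x0,y0,w,h=M[n][1]
    big=cv2.resize(im[y0:y0+h,x0:x0+w],None,fx=S,fy=S,interpolation=cv2.INTER_CUBIC)
    for P in[np.array(q) for q in([[-80,-120,12],[80,-120,12],[80,120,12],[-80,120,12]],[[62,-120,37],[80,-120,37],[80,120,37],[62,120,37]],[[7,75,26],[57,75,26],[57,100,26],[7,100,26]],[[62,-120,12],[62,120,12],[62,120,12]])]:
        u=((proj(n,pose(*x,P))-[x0,y0]+.5)*S).round().astype(int);cv2.polylines(big,[u],True,(0,0,255),1)
    cv2.imwrite(f"pics/{n}_bf.png",big)
E
```

```text
['top'] [5.69146e+02 1.80344e+02 3.68000e-01] 364.5
['top'] [5.69189e+02 1.80371e+02 3.68000e-01] 364.9
['scene'] [5.68409e+02 1.81318e+02 3.68000e-01] 466.6
['scene'] [5.68662e+02 1.81791e+02 3.71000e-01] 462.4
['top', 'scene'] [5.68973e+02 1.80913e+02 3.70000e-01] 850.0
['top', 'scene'] [5.68744e+02 1.81459e+02 3.71000e-01] 840.1
```

```bash
python3 -c "
import cv2,numpy as np
a=cv2.imread('pics/top_bf.png');b=cv2.imread('pics/scene_bf.png');print(a.shape,b.shape)"
```

```text
(480, 560, 3) (380, 600, 3)
```

View pics/top_bf.png

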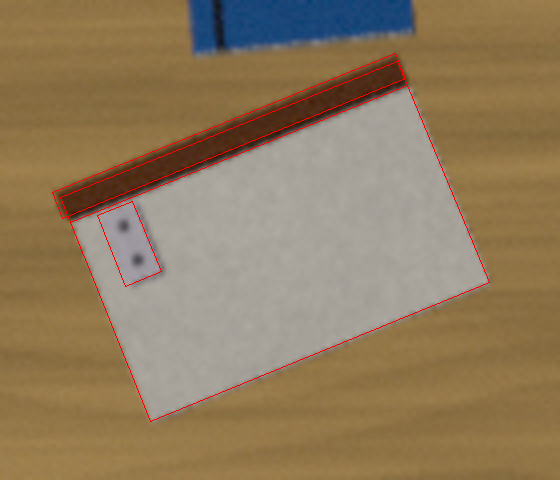

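View pics/scene_bf.png

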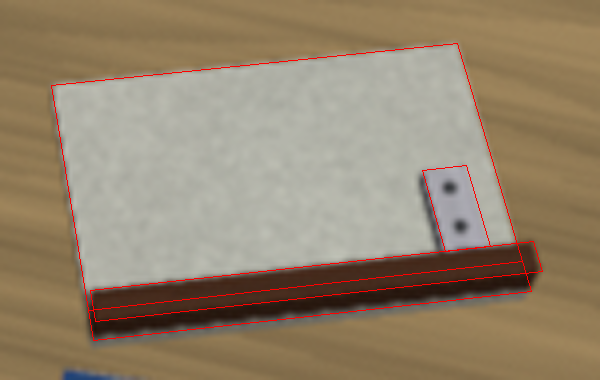

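```bash
cat > g.py <<'E'
from h import *
from scipy.spatial.transform import Rotation as R
def target(yaw,pitch=0):
    # tool x down, tool y along world direction (-sin,cos) of object's y
    x=np.array([0,0,-1.]);y=np.array([-np.sin(yaw),np.cos(yaw),0]);return np.c_[x,y,np.cross(x,y)]
def delta(p,Rt):
    s=arm.sense();R0=R.from_rotvec(s["tool_rot"]).as_matrix()
    d=R0.T@(np.array(p)-s["tcp_pos"]);r=R.from_matrix(R0.T@Rt).as_rotvec()
    print("dp tool",d.round(1),"dr",r.round(4),"deg",np.degrees(np.linalg.norm(r)).round(1))
E
python3 - <<'E'
from g import *
s=arm.sense();print(s["clock"],R.from_rotvec(s["tool_rot"]).as_matrix().round(3))
for yaw in(.2,.2+np.pi,.37,.37+np.pi): delta([528.7,-86,80],target(yaw))
E
```

```text
1.4 [[-0.     0.451 -0.893]
 [-0.    -0.893 -0.451]
 [-1.     0.     0.   ]]
dp tool [ 151.3 -359.8 -433.1] dr [-2.8738  0.      0.    ] deg 164.7
dp tool [ 151.3 -359.8 -433.1] dr [ 0.2678  0.     -0.    ] deg 15.3
dp tool [ 151.3 -359.8 -433.1] dr [-3.0438  0.      0.    ] deg 174.4
dp tool [ 151.3 -359.8 -433.1] dr [ 0.0978  0.     -0.    ] deg 5.6
```

```bash
python3 -m handwheel '[{"dp":[0.005,-0.029,-0.035],"dr":[0,0,0],"hand":0},{"dp":[0.005,-0.029,-0.035],"dr":[0,0,0],"hand":0},{"dp":[0.005,-0.029,-0.035],"dr":[0,0,0],"hand":0},{"dp":[0.005,-0.029,-0.035],"dr":[0,0,0],"hand":0},{"dp":[0.005,-0.029,-0.035],"dr":[0,0,0],"hand":0},{"dp":[0.005,-0.029,-0.035],"dr":[0,0,0],"hand":0},{"dp":[0.005,-0.029,-0.035],"dr":[0,0,0],"hand":0},{"dp":[0.005,-0.029,-0.035],"dr":[0,0,0],"hand":0},{"dp":[0.005,-0.029,-0.035],"dr":[0,0,0],"hand":0},{"dp":[0.005,-0.029,-0.035],"dr":[0,0,0],"hand":0},{"dp":[0.005,-0.029,-0.035],"dr":[0,0,0],"hand":0},{"dp":[0.005,-0.029,-0.035],"dr":[0,0,0],"hand":0}]' 60
python3 - <<'E'
from g import *
delta([528.7,-86,80],target(.2+np.pi))
E
```

```text
clock: 2.6
tcp_pos: [522.9, -100.7, 171.5]
tool_rot: [1.962, 0.467, -1.96]
force: [-0.4, -0.3, 0.6]
width: -0.2
dp tool [ 91.5 -10.6 -11.7] dr [ 0.2678 -0.0008 -0.0007] deg 15.3
```

```bash
python3 -m handwheel '[{"dp":[0.02,-0.0105,-0.0115],"dr":[0,0,0],"hand":0},{"dp":[0.035,0,0],"dr":[0.134,0,0],"hand":0},{"dp":[0.035,0,0],"dr":[0.134,0,0],"hand":0},{"dp":[0,0,0],"dr":[0,0,0],"hand":0},{"dp":[0,0,0],"dr":[0,0,0],"hand":0}]'
python3 - <<'E'
from g import *
delta([528.7,-86,50],target(.2+np.pi))
ims={}
for n,(x0,y0,w,h) in(("top",(310,150,90,90)),("scene",(240,130,90,90))):
    im=arm.get_image(n)[:,:,::-1]
    ims[n]=cv2.resize(im[y0:y0+h,x0:x0+w],None,fx=4.4,fy=4.4,interpolation=cv2.INTER_CUBIC)
cv2.imwrite("pics/pl.png",np.hstack(list(ims.values())))
E
```

```text
clock: 3.1
tcp_pos: [527.8, -87.9, 81.5]
tool_rot: [2.114, 0.215, -2.116]
force: [0.9, 0.1, 0.4]
width: -0.0
dp tool [31.5 -1.7 -1.3] dr [0.0026 0.0009 0.0005] deg 0.2
```

View pics/pl.png

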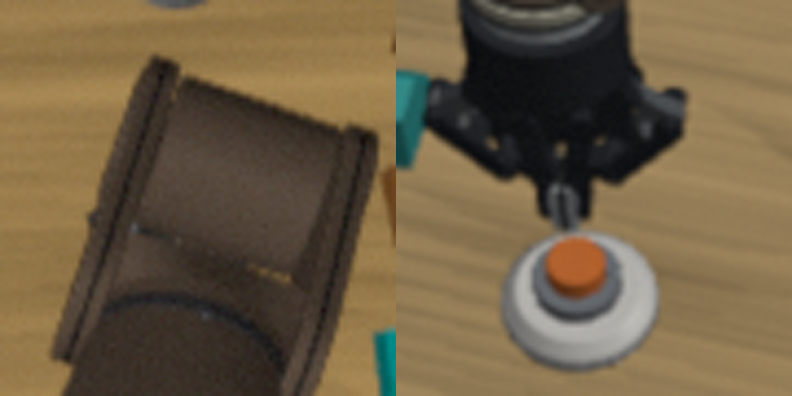

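Fingers shut, poised above the orange head (scene crop ~(575,265)). Descending.

```bash
python3 -m handwheel '[{"dp":[0.02,-0.0015,-0.001],"dr":[0,0,0],"hand":0},{"dp":[0.012,0,0],"dr":[0,0,0],"hand":0},{"dp":[0.004,0,0],"dr":[0,0,0],"hand":0},{"dp":[0,0,0],"dr":[0,0,0],"hand":0}]'; python3 -m handwheel '[{"dp":[0.004,0,0],"dr":[0,0,0],"hand":0},{"dp":[0.002,0,0],"dr":[0,0,0],"hand":0}]';python3 -m handwheel '[{"dp":[0.003,0,0],"dr":[0,0,0],"hand":0},{"dp":[0.0,0,0],"dr":[0,0,0],"hand":0}]'
```

```text
clock: 3.6
tcp_pos: [528.4, -86.4, 45.6]
tool_rot: [2.115, 0.213, -2.117]
force: [-1.6, -0.5, 2.2]
width: -0.1
clock: 3.8
tcp_pos: [529.3, -86.6, 40.2]
tool_rot: [2.117, 0.211, -2.114]
force: [-1.0, -0.2, 3.3]
width: 0.1
clock: 4.0
tcp_pos: [529.3, -86.6, 36.9]
tool_rot: [2.117, 0.211, -2.114]
force: [-1.9, -0.2, 4.8]
width: 0.0
```

```bash
python3 -m handwheel '[{"dp":[0.002,0,0],"dr":[0,0,0],"hand":0},{"dp":[0.0,0,0],"dr":[0,0,0],"hand":0}]';python3 -m handwheel '[{"dp":[0.0015,0,0],"dr":[0,0,0],"hand":0},{"dp":[0.0,0,0],"dr":[0,0,0],"hand":0}]';python3 -m handwheel '[{"dp":[0.001,0,0],"dr":[0,0,0],"hand":0},{"dp":[0.0,0,0],"dr":[0,0,0],"hand":0}]'
```

```text
clock: 4.2
tcp_pos: [529.3, -86.6, 36.0]
tool_rot: [2.116, 0.212, -2.115]
force: [-3.9, 0.3, 11.1]
width: -0.2
clock: 4.4
tcp_pos: [529.4, -86.6, 35.9]
tool_rot: [2.115, 0.212, -2.116]
force: [-7.4, 1.9, 18.7]
width: -0.1
clock: 4.6
tcp_pos: [529.5, -86.6, 35.8]
tool_rot: [2.115, 0.213, -2.117]
force: [-9.1, 2.3, 23.9]
width: -0.3
```

```bash
python3 - <<'E'
from g import *
im=arm.get_image("scene")[:,:,::-1]
cv2.imwrite("pics/pl2.png",cv2.resize(im[140:230,240:330],None,fx=6,fy=6,interpolation=cv2.INTER_CUBIC))
for z in(36,46):print(z,proj("scene",[529,-86.5,z]))
E
```

```text
36 [[279.99968619 190.44584084]]
46 [[279.72062497 188.04893466]]
```

View pics/pl2.png

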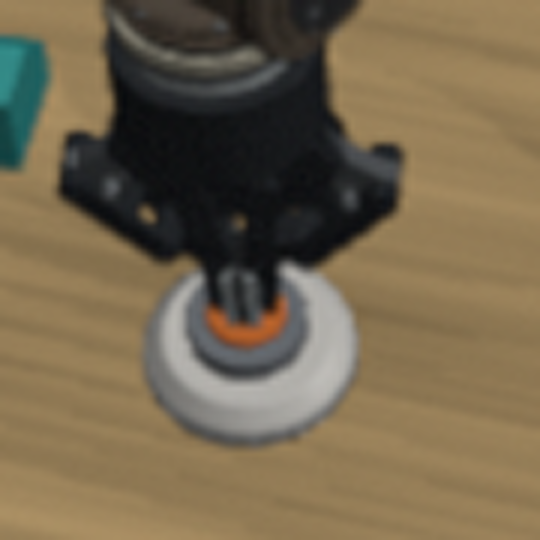

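The scene crop shows the head sunk into its housing, fingers on orange only; 10 mm travel from first contact, then a hard stop at 24 N. Lift and go to the foot.

```bash
python3 -m handwheel '[{"dp":[0,0,0],"dr":[0,0,0],"hand":0},{"dp":[-0.03,0,0],"dr":[0,0,0],"hand":0},{"dp":[-0.045,0,0],"dr":[0,0,0],"hand":0.05},{"dp":[0,0,0],"dr":[0,0,0],"hand":0.085}]'
python3 - <<'E'
from g import *
delta([551.4,-244,70],target(.205+np.pi))
E
```

```text
clock: 5.05
tcp_pos: [533.0, -87.7, 113.2]
tool_rot: [2.126, 0.206, -2.101]
force: [0.5, 0.3, 0.5]
width: 28.0
dp tool [ 44.1 156.6  13.5] dr [-0.0051 -0.0112 -0.0067] deg 0.8
```

```bash
python3 -m handwheel '[{"dp":[0,0.04,0.0035],"dr":[0,0,0],"hand":0.085},{"dp":[0,0.04,0.0035],"dr":[0,0,0],"hand":0.085},{"dp":[0,0.04,0.0035],"dr":[0,0,0],"hand":0.085},{"dp":[0.02,0.0365,0.003],"dr":[-0.003,0,0],"hand":0.085},{"dp":[0.02,0,0],"dr":[0,0,0],"hand":0.085},{"dp":[0,0,0],"dr":[0,0,0],"hand":0.085},{"dp":[0,0,0],"dr":[0,0,0],"hand":0.085}]'
python3 - <<'E'
from g import *
delta([551.4,-244,11],target(.205+np.pi))
ims={}
for n,(x0,y0,w,h) in(("top",(365,150,90,90)),("scene",(170,120,90,90))):
    im=arm.get_image(n)[:,:,::-1]
    ims[n]=cv2.resize(im[y0:y0+h,x0:x0+w],None,fx=4.4,fy=4.4,interpolation=cv2.INTER_CUBIC)
cv2.imwrite("pics/ft.png",np.hstack(list(ims.values())))
E
```

```text
clock: 5.75
tcp_pos: [545.7, -241.6, 65.6]
tool_rot: [2.114, 0.217, -2.117]
force: [0.9, -0.2, 0.4]
width: 85.1
dp tool [54.6  3.6 -5.2] dr [-0.0022  0.0016  0.0019] deg 0.2
```

View pics/ft.png

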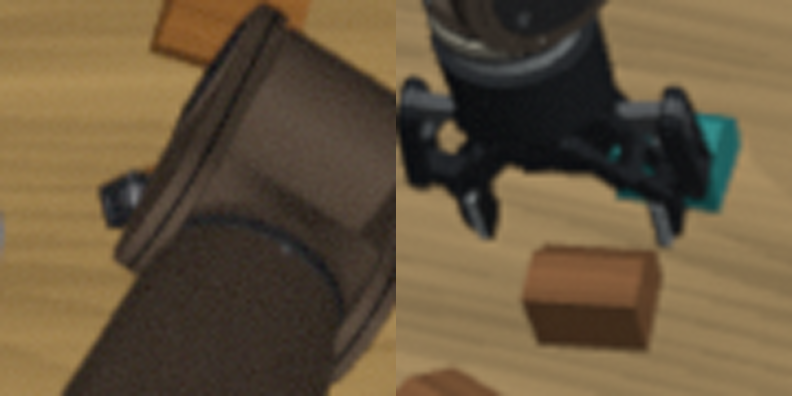

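```bash
python3 -m handwheel '[{"dp":[0.005,0.0036,-0.005],"dr":[0,0,0],"hand":0.085},{"dp":[0,0,0],"dr":[0,0,0],"hand":0.085},{"dp":[0.025,0,0],"dr":[0,0,0],"hand":0.085},{"dp":[0.023,0,0],"dr":[0,0,0],"hand":0.085},{"dp":[0.0,0,0],"dr":[0,0,0],"hand":0.085},{"dp":[0.0,0,0],"dr":[0,0,0],"hand":0.085}]'
python3 - <<'E'
from g import *
delta([551.4,-244,11],target(.205+np.pi))
im=arm.get_image("scene")[:,:,::-1]
cv2.imwrite("pics/ft2.png",cv2.resize(im[120:220,165:265],None,fx=5.5,fy=5.5,interpolation=cv2.INTER_CUBIC))
E
```

```text
clock: 6.45
tcp_pos: [552.1, -244.6, 14.0]
tool_rot: [2.114, 0.216, -2.115]
force: [-1.2, -0.2, -0.2]
width: 84.6
dp tool [ 3.  -0.7  0.6] dr [-0.0018  0.0003  0.0004] deg 0.1
```

View pics/ft2.png

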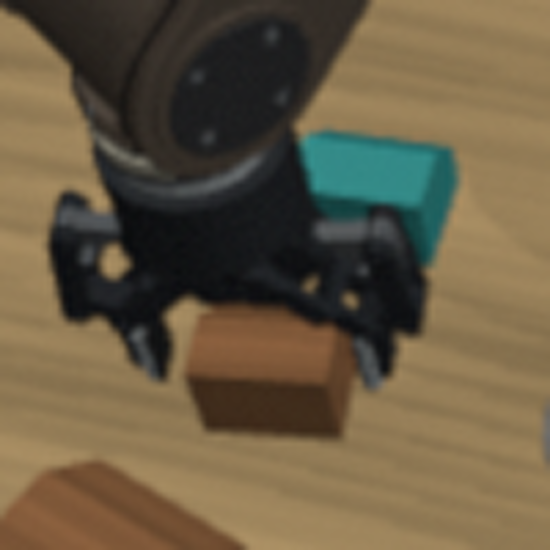

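Fingers straddle the foot with room on both sides. Down 3 mm and grip.

```bash
python3 -m handwheel '[{"dp":[0.003,-0.0005,0],"dr":[0,0,0],"hand":0.085},{"dp":[0,0,0],"dr":[0,0,0],"hand":0.065},{"dp":[0,0,0],"dr":[0,0,0],"hand":0.05},{"dp":[0.0,0,0],"dr":[0,0,0],"hand":0.05},{"dp":[0.0,0,0],"dr":[0,0,0],"hand":0.05},{"dp":[0.0,0,0],"dr":[0,0,0],"hand":0.05}]' 60
python3 - <<'E'
from g import *
im=arm.get_image("scene")[:,:,::-1]
cv2.imwrite("pics/ft3.png",cv2.resize(im[120:220,165:265],None,fx=5.5,fy=5.5,interpolation=cv2.INTER_CUBIC))
E
```

```text
clock: 7.1
tcp_pos: [552.6, -244.8, 11.8]
tool_rot: [2.116, 0.214, -2.113]
force: [0.6, -0.3, 5.8]
width: 59.1
```

View pics/ft3.png

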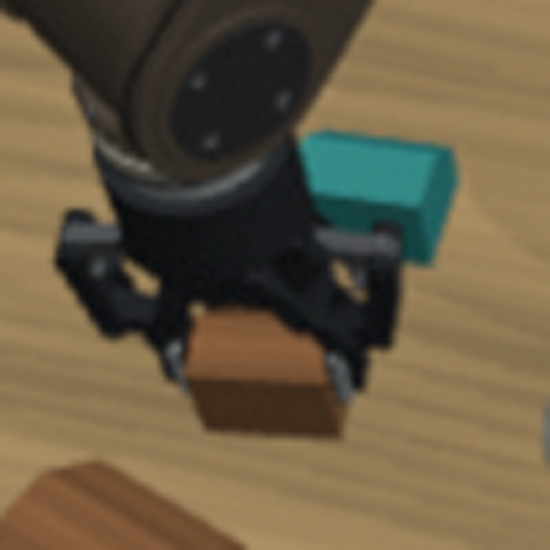

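```bash
python3 -m handwheel '[{"dp":[-0.02,0,0],"dr":[0,0,0],"hand":0.05},{"dp":[-0.04,0,0],"dr":[0,0,0],"hand":0.05},{"dp":[-0.05,0,0],"dr":[0,0,0],"hand":0.05},{"dp":[0,0,0],"dr":[0,0,0],"hand":0.05},{"dp":[0.0,0,0],"dr":[0,0,0],"hand":0.05}]'
python3 - <<'E'
from g import *
s=arm.sense();print(s["force"],s["torque"])
c,sn=np.cos(.37),np.sin(.37)
# foot frame offset of TCP = 8 in x ; stage: 12 short of fence, 12 short of stop
t=np.array([587.0,236.5])+(9-12)*np.array([c,sn])-12*np.array([-sn,c])
print(t);delta([*t,122],target(.37+np.pi))
E
```

```text
clock: 7.65
tcp_pos: [552.2, -244.6, 121.7]
tool_rot: [2.116, 0.214, -2.112]
force: [-1.0, 0.3, -2.3]
width: 59.2
[-0.98530885  0.27067514 -2.33296238] [0.01610019 0.006671   0.01736154]
[588.54240315 224.22722556]
dp tool [  -0.8 -451.9 -130. ] dr [-0.1672 -0.0012 -0.0016] deg 9.6
```

```bash
python3 -m handwheel '[{"dp":[0,-0.025,-0.007],"dr":[0,0,0],"hand":0.05},{"dp":[0,-0.0385,-0.0112],"dr":[0,0,0],"hand":0.05},{"dp":[0,-0.0395,-0.0112],"dr":[0,0,0],"hand":0.05},{"dp":[0,-0.0395,-0.0112],"dr":[0,0,0],"hand":0.05},{"dp":[0,-0.0395,-0.0112],"dr":[0,0,0],"hand":0.05},{"dp":[0,-0.0395,-0.0112],"dr":[0,0,0],"hand":0.05},{"dp":[0,-0.0395,-0.0112],"dr":[0,0,0],"hand":0.05},{"dp":[0,-0.0395,-0.0112],"dr":[0,0,0],"hand":0.05},{"dp":[0,-0.0395,-0.0112],"dr":[0,0,0],"hand":0.05},{"dp":[0,-0.0395,-0.0112],"dr":[0,0,0],"hand":0.05},{"dp":[0,-0.0395,-0.0112],"dr":[0,0,0],"hand":0.05},{"dp":[0,-0.031,-0.010],"dr":[0,0,0],"hand":0.05}]'
python3 -m handwheel '[{"dp":[0,0,0],"dr":[-0.06,0,0],"hand":0.05},{"dp":[0,0,0],"dr":[-0.06,0,0],"hand":0.05},{"dp":[0,0,0],"dr":[-0.047,0,0],"hand":0.05},{"dp":[0,0,0],"dr":[0,0,0],"hand":0.05},{"dp":[0,0,0],"dr":[0,0,0],"hand":0.05}]'
python3 - <<'E'
from g import *
s=arm.sense();print(s["q"].round(2),s["width"],s["force"])
delta([588.5,224.2,60],target(.37+np.pi))
E
```

```text
clock: 8.85
tcp_pos: [585.2, 224.3, 117.1]
tool_rot: [2.107, 0.216, -2.12]
force: [0.1, -0.2, -1.1]
width: 59.2
clock: 9.35
tcp_pos: [586.2, 222.1, 118.3]
tool_rot: [2.016, 0.377, -2.024]
force: [-0.6, -0.5, -1.4]
width: 59.2
[ 0.2   0.3   1.78 -0.    1.07  1.4 ] 59.15777797819979 [-0.56591187 -0.4909817  -1.42414477]
dp tool [58.3 -1.1 -3.1] dr [-0.0013  0.0042  0.0007] deg 0.3
```

```bash
python3 -m handwheel '[{"dp":[0.03,-0.001,-0.003],"dr":[0,0,0],"hand":0.05},{"dp":[0.03,0,0],"dr":[0,0.004,0],"hand":0.05},{"dp":[0,0,0],"dr":[0,0,0],"hand":0.05},{"dp":[0,0,0],"dr":[0,0,0],"hand":0.05}]'
python3 - <<'E'
from g import *
s=arm.sense();print(s["q"].round(2),s["width"],s["force"])
delta([588.5,224.2,60],target(.37+np.pi))
ims={}
for n,(x0,y0,w,h) in(("top",(180,120,130,130)),("scene",(370,150,100,130))):
    im=arm.get_image(n)[:,:,::-1]
    ims[n]=cv2.resize(im[y0:y0+h,x0:x0+w],None,fx=3.4,fy=3.4,interpolation=cv2.INTER_CUBIC)
cv2.imwrite("pics/p1.png",np.hstack(list(ims.values())))
E
```

```text
clock: 9.75
tcp_pos: [589.2, 224.2, 59.8]
tool_rot: [2.021, 0.378, -2.019]
force: [1.1, -0.0, -0.3]
width: 59.3
[0.2  0.38 1.8  0.   0.96 1.4 ] 59.3022124154546 [ 1.05119047 -0.01158917 -0.29217952]
dp tool [-0.2 -0.3  0.6] dr [-0.0008 -0.0012  0.0004] deg 0.1
```

View pics/p1.png

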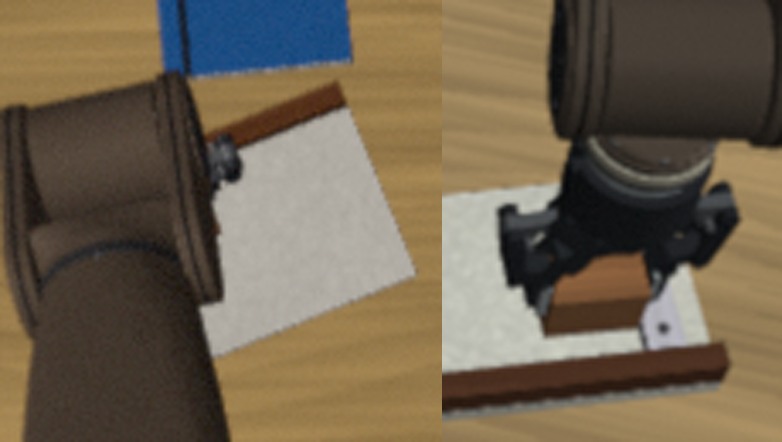

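Scene crop: foot held level, bottom edge at ~(600,325), short of the fence and stop. Overlay the predicted pose to check in-hand pose.

```bash
cat > ov.py <<'E'
from g import *
import sys
def overlay(fn,off=(-9,0,-11.5),x0=370,y0=170,w=110,h=100,S=7,dyaw=0):
    s=arm.sense();Rm=R.from_rotvec(s["tool_rot"]).as_matrix();yaw=np.arctan2(-Rm[1,2],-Rm[0,2])+dyaw
    c,sn=np.cos(yaw),np.sin(yaw);p=s["tcp_pos"]
    o=p+np.array([c*off[0]-sn*off[1],sn*off[0]+c*off[1],off[2]])
    P=pose(o[0],o[1],yaw,FOOT);P[:,2]+=o[2]
    im=arm.get_image("scene")[:,:,::-1]
    big=cv2.resize(im[y0:y0+h,x0:x0+w],None,fx=S,fy=S,interpolation=cv2.INTER_CUBIC)
    u=((proj("scene",P)-[x0,y0]+.5)*S).round().astype(int)
    for k in range(5):
        for a,b in((k,(k+1)%5),(k+5,(k+1)%5+5),(k,k+5)): cv2.line(big,tuple(map(int,u[a])),tuple(map(int,u[b])),(0,255,255),1)
    cv2.imwrite(fn,big[:600,:800]);print("foot pred",o.round(1),"yaw",yaw.round(4))
E
python3 -c "
from ov import *
overlay('pics/ov1.png')"
```

```text
foot pred [582.8 221.4  51. ] yaw 0.3694
```

View pics/ov1.png

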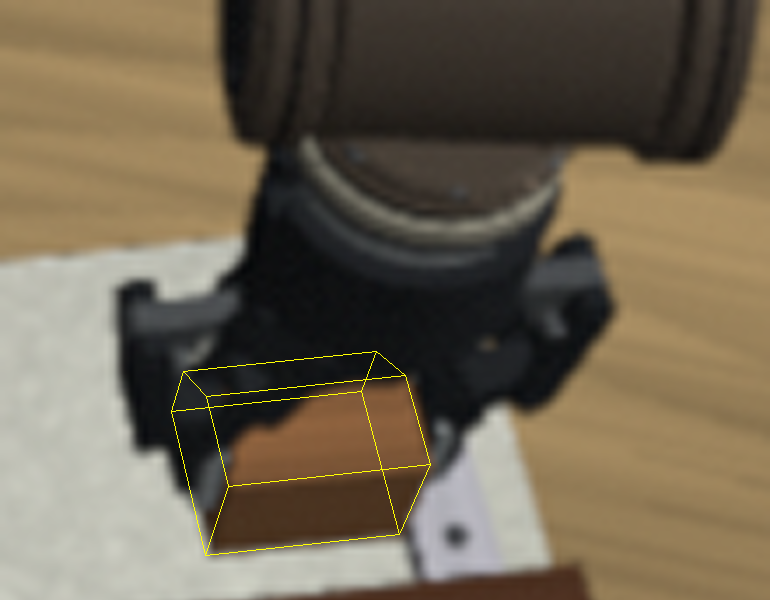

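```bash
python3 -m handwheel '[{"dp":[0.02,0,0],"dr":[0,0,0],"hand":0.05},{"dp":[0.012,0,0],"dr":[0,0,0],"hand":0.05},{"dp":[0,0,0],"dr":[0,0,0],"hand":0.05},{"dp":[0,0,0],"dr":[0,0,0],"hand":0.05}]'; python3 -m handwheel '[{"dp":[0.003,0,0],"dr":[0,0,0],"hand":0.05},{"dp":[0,0,0],"dr":[0,0,0],"hand":0.05}]'; python3 -m handwheel '[{"dp":[0.002,0,0],"dr":[0,0,0],"hand":0.05},{"dp":[0,0,0],"dr":[0,0,0],"hand":0.05}]'
python3 -c "
from ov import *
s=arm.sense();print(s['force'],s['torque'])
overlay('pics/ov2.png')"
```

```text
clock: 10.3
tcp_pos: [590.3, 224.5, 29.2]
tool_rot: [2.024, 0.378, -2.016]
force: [0.2, -0.1, -1.4]
width: 59.0
clock: 10.5
tcp_pos: [590.5, 224.6, 26.3]
tool_rot: [2.025, 0.379, -2.015]
force: [-0.3, 1.0, -1.7]
width: 59.2
clock: 10.7
tcp_pos: [590.4, 224.5, 24.0]
tool_rot: [2.024, 0.378, -2.015]
force: [-0.4, 0.5, -1.4]
width: 59.1
[-0.42858239  0.53467323 -1.36715181] [0.04990977 0.04565367 0.01751186]
foot pred [582.  221.3  12.5] yaw 0.3698
```

View pics/ov2.png

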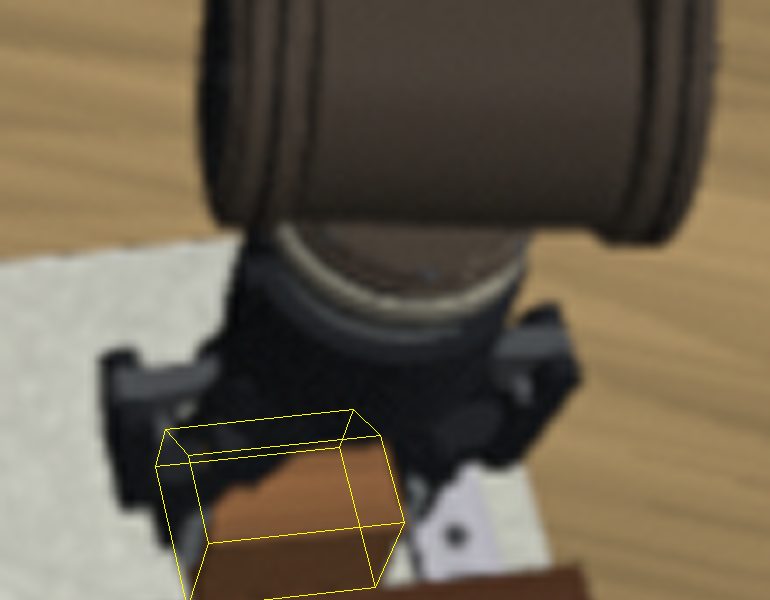

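```bash
python3 -c "
from g import *
delta([590.4,224.5,24],target(.37+np.pi))"
python3 -m handwheel '[{"dp":[0.001,0,0],"dr":[0,0,0],"hand":0.05},{"dp":[0,0,0],"dr":[0,0,0],"hand":0.05}]'; python3 -m handwheel '[{"dp":[0.001,0,0],"dr":[0,0,0],"hand":0.05},{"dp":[0,0,0],"dr":[0,0,0],"hand":0.05}]'
python3 -c "
from g import *
delta([590.4,224.5,24],target(.37+np.pi));print(arm.sense()['torque'])"
```

```text
dp tool [-0.   0.1 -0.1] dr [-0.0002 -0.0042 -0.    ] deg 0.2
clock: 10.95
tcp_pos: [590.7, 224.6, 23.9]
tool_rot: [2.024, 0.378, -2.015]
force: [-2.0, -0.5, 3.7]
width: 59.2
clock: 11.15
tcp_pos: [591.1, 224.8, 23.8]
tool_rot: [2.025, 0.379, -2.014]
force: [-1.7, -0.7, 9.2]
width: 59.5
dp tool [-0.2 -0.   0.7] dr [-0.     -0.0052 -0.0002] deg 0.3
[-0.10009618  0.60245799  0.046559  ]
```

```bash
python3 -m handwheel '[{"dp":[-0.0012,0,0],"dr":[0,-0.004,0],"hand":0.05},{"dp":[0,-0.005,0],"dr":[0,0,0],"hand":0.05},{"dp":[0,-0.004,0],"dr":[0,0,0],"hand":0.05},{"dp":[0,0,0],"dr":[0,0,0],"hand":0.05}]'; python3 -m handwheel '[{"dp":[0,-0.0015,0],"dr":[0,0,0],"hand":0.05},{"dp":[0,0,0],"dr":[0,0,0],"hand":0.05}]'; python3 -m handwheel '[{"dp":[0,-0.0015,0],"dr":[0,0,0],"hand":0.05},{"dp":[0,0,0],"dr":[0,0,0],"hand":0.05}]'
python3 -c "
from g import *
delta([590.4,224.5,24],target(.37+np.pi));s=arm.sense();print(s['torque']);print('seat-frame F',R.from_euler('z',-.37).apply(s['force']))"
```

```text
clock: 11.55
tcp_pos: [587.6, 233.7, 23.9]
tool_rot: [2.021, 0.378, -2.017]
force: [0.2, -0.1, 4.7]
width: 59.3
clock: 11.75
tcp_pos: [587.2, 234.6, 23.8]
tool_rot: [2.021, 0.378, -2.017]
force: [0.9, -0.2, 4.3]
width: 59.1
clock: 11.95
tcp_pos: [587.3, 234.7, 23.9]
tool_rot: [2.02, 0.377, -2.014]
force: [0.6, -4.9, 5.5]
width: 59.2
dp tool [-0.  10.7  0.8] dr [ 0.002  -0.002  -0.0033] deg 0.2
[-0.67627211 -0.13576529  0.137352  ]
seat-frame F [-1.20448879 -4.81252865  5.52008484]
```

```bash
python3 -c "
from ov import *
overlay('pics/ov3.png',x0=400,y0=200,w=80,h=80,S=7)"
```

```text
foot pred [578.9 231.4  12.4] yaw 0.372
```

View pics/ov3.png

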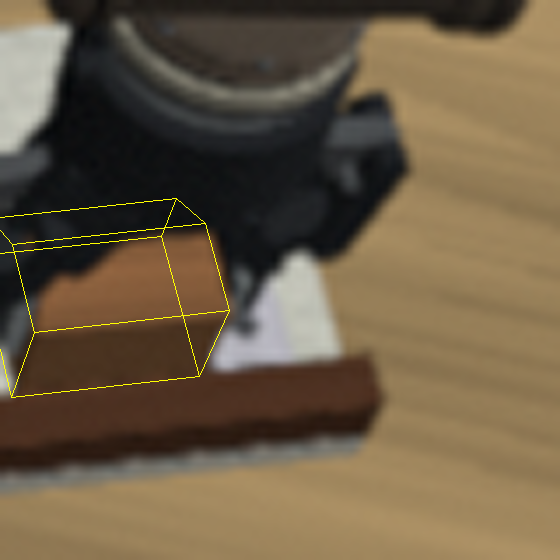

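Foot's end abuts the stop in the scene crop (~(215,345)), finger tip clear above it. Now slide to the fence.

```bash
python3 -m handwheel '[{"dp":[0,0.0003,0],"dr":[0,0,0],"hand":0.05},{"dp":[0,0,-0.003],"dr":[0,0,0],"hand":0.05},{"dp":[0,0,-0.003],"dr":[0,0,0],"hand":0.05},{"dp":[0,0,0],"dr":[0,0,0],"hand":0.05}]'; cat > f.py <<'E'
from g import *
F=[];T=[]
s=arm.sense()
print('seat F',R.from_euler('z',-.37).apply(s['force']).round(1),'T',R.from_euler('z',-.37).apply(s['torque']).round(2),s['clock'],s['width'])
p=s['tcp_pos'];d=R.from_euler('z',-.37).apply(p-np.array([587.0,236.5,12]));print('tcp rel foot target',d.round(2))
delta(p,target(.37+np.pi))
E
python3 f.py; python3 -m handwheel '[{"dp":[0,0,-0.0015],"dr":[0,0,0],"hand":0.05},{"dp":[0,0,0],"dr":[0,0,0],"hand":0.05}]'; python3 f.py; python3 -m handwheel '[{"dp":[0,0,-0.001],"dr":[0,0,0],"hand":0.05},{"dp":[0,0,0],"dr":[0,0,0],"hand":0.05}]';python3 f.py
```

```text
clock: 12.4
tcp_pos: [592.2, 236.5, 23.9]
tool_rot: [2.017, 0.377, -2.018]
force: [-0.6, -5.7, 5.9]
width: 59.3
seat F [-2.6 -5.1  5.9] T [-0.61  0.47  0.17] 12.4 59.27962357823689
tcp rel foot target [ 4.82 -1.84 11.9 ]
dp tool [0. 0. 0.] dr [ 0.0017  0.0007 -0.0025] deg 0.2
clock: 12.6
tcp_pos: [593.2, 237.0, 23.8]
tool_rot: [2.016, 0.377, -2.018]
force: [-2.1, -4.8, 8.5]
width: 59.2
seat F [-3.7 -3.7  8.5] T [-0.62  0.51  0.15] 12.6 59.15267558610628
tcp rel foot target [ 5.99 -1.81 11.85]
dp tool [0. 0. 0.] dr [ 0.0018  0.0014 -0.0025] deg 0.2
clock: 12.8
tcp_pos: [594.1, 237.3, 23.9]
tool_rot: [2.016, 0.377, -2.018]
force: [-2.2, -5.8, 8.7]
width: 59.5
seat F [-4.2 -4.6  8.7] T [-0.65  0.56  0.25] 12.8 59.503901244395855
tcp rel foot target [ 6.86 -1.82 11.88]
dp tool [0. 0. 0.] dr [ 0.0018  0.0016 -0.0025] deg 0.2
```

```bash
python3 -m handwheel '[{"dp":[-0.0008,0.0003,0],"dr":[0,0,0],"hand":0.05},{"dp":[0,0,-0.0012],"dr":[0,0,0],"hand":0.05},{"dp":[0,0,0],"dr":[0,0,0],"hand":0.05}]'; python3 f.py; python3 -m handwheel '[{"dp":[0,0,-0.001],"dr":[0,0,0],"hand":0.05},{"dp":[0,0,0],"dr":[0,0,0],"hand":0.05}]'; python3 f.py; python3 -m handwheel '[{"dp":[0,0,-0.001],"dr":[0,0,0],"hand":0.05},{"dp":[0,0,0],"dr":[0,0,0],"hand":0.05}]';python3 f.py
```

```text
clock: 13.1
tcp_pos: [594.5, 237.5, 23.9]
tool_rot: [2.014, 0.377, -2.02]
force: [-3.5, -6.8, 5.9]
width: 59.2
seat F [-5.7 -5.1  5.9] T [-0.71  0.7   0.28] 13.1 59.188402519446015
tcp rel foot target [ 7.37 -1.81 11.87]
dp tool [0. 0. 0.] dr [ 0.0016  0.0033 -0.0019] deg 0.2
clock: 13.3
tcp_pos: [594.6, 237.5, 23.9]
tool_rot: [2.011, 0.376, -2.023]
force: [-5.3, -6.9, 9.6]
width: 59.4
seat F [-7.4 -4.6  9.6] T [-0.71  1.04  0.3 ] 13.3 59.40866701342458
tcp rel foot target [ 7.41 -1.82 11.9 ]
dp tool [0. 0. 0.] dr [ 0.0019  0.0062 -0.0019] deg 0.4
clock: 13.5
tcp_pos: [594.6, 237.5, 23.9]
tool_rot: [2.008, 0.376, -2.025]
force: [-7.3, -9.4, 11.9]
width: 59.1
seat F [-10.2  -6.1  11.9] T [-0.71  1.54  0.26] 13.5 59.0997811839244
tcp rel foot target [ 7.45 -1.83 11.92]
dp tool [0. 0. 0.] dr [ 0.0023  0.009  -0.0019] deg 0.5
```

```bash
python3 -m handwheel '[{"dp":[0,0.0006,0],"dr":[0.002,0.009,-0.002],"hand":0.05},{"dp":[0,0,0],"dr":[0,0,0],"hand":0.05},{"dp":[0,0,0],"dr":[0,0,0],"hand":0.05}]'; python3 f.py
```

```text
clock: 13.8
tcp_pos: [594.6, 237.5, 23.9]
tool_rot: [2.02, 0.379, -2.019]
force: [-6.9, -6.4, 11.2]
width: 59.5
seat F [-8.7 -3.5 11.2] T [-0.67  1.55  0.36] 13.8 59.455886251892025
tcp rel foot target [ 7.49 -1.84 11.88]
dp tool [0. 0. 0.] dr [ 0.0008 -0.0004  0.0007] deg 0.1
```

```bash
cat >> f.py <<'E'
from collections import deque
E
python3 -m handwheel '[{"dp":[-0.0001,0.0003,-0.0004],"dr":[0.0005,0.001,0],"hand":0.05},{"dp":[0,0,0],"dr":[0,0,0],"hand":0.05}]';python3 f.py; for i in 1 2 3; do python3 -m handwheel '[{"dp":[0,0,0],"dr":[0,0,0],"hand":0.05}]' >/dev/null; python3 f.py|grep seat;done
```

```text
clock: 14.0
tcp_pos: [594.7, 237.5, 23.8]
tool_rot: [2.019, 0.38, -2.019]
force: [-8.5, -7.2, 10.9]
width: 59.1
seat F [-10.5  -3.7  10.9] T [-0.64  1.7   0.37] 14.0 59.1128643125654
tcp rel foot target [ 7.49 -1.85 11.84]
dp tool [0. 0. 0.] dr [ 0.0006 -0.0002  0.001 ] deg 0.1
seat F [-9.8 -1.9 10.7] T [-0.56  1.66  0.39] 14.1 59.06639047688779
seat F [-9.8 -2.5 10.8] T [-0.59  1.64  0.36] 14.2 59.39332646134695
seat F [-10.5  -2.6  11.1] T [-0.65  1.69  0.37] 14.3 59.1056543711014
```

```bash
python3 -c "
from ov import *
overlay('pics/ov4.png',off=(-7.5,0,-11.8),x0=395,y0=200,w=85,h=80,S=7)
im=arm.get_image('top')[:,:,::-1];cv2.imwrite('pics/top4.png',im)"
```

```text
foot pred [587.7 234.8  12.1] yaw 0.3706
```

View pics/ov4.png

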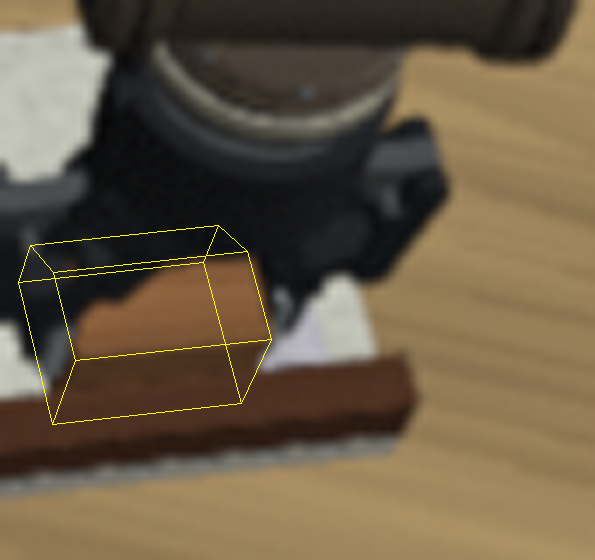

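View pics/top4.png

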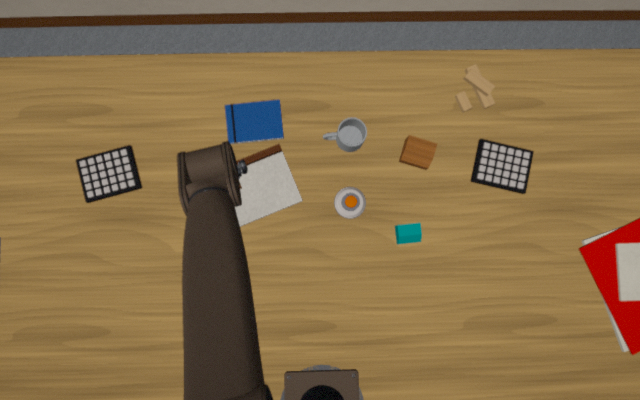

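The foot sits against the fence and stop, and bystanders are unmoved in the top view: mug (350,134), notebook (255,121). The mouse is hidden under the arm, which stayed well above it. Hold now.

```bash
for i in 1 2 3 4; do python3 -m handwheel '[{"dp":[0,0,0],"dr":[0,0,0],"hand":0.05},{"dp":[0,0,0],"dr":[0,0,0],"hand":0.05},{"dp":[0,0,0],"dr":[0,0,0],"hand":0.05},{"dp":[0,0,0],"dr":[0,0,0],"hand":0.05},{"dp":[0,0,0],"dr":[0,0,0],"hand":0.05},{"dp":[0,0,0],"dr":[0,0,0],"hand":0.05},{"dp":[0,0,0],"dr":[0,0,0],"hand":0.05},{"dp":[0,0,0],"dr":[0,0,0],"hand":0.05},{"dp":[0,0,0],"dr":[0,0,0],"hand":0.05},{"dp":[0,0,0],"dr":[0,0,0],"hand":0.05},{"dp":[0,0,0],"dr":[0,0,0],"hand":0.05},{"dp":[0,0,0],"dr":[0,0,0],"hand":0.05}]' >/dev/null; python3 f.py; done
```

```text
seat F [-10.9  -3.2  11.6] T [-0.6   1.62  0.4 ] 15.6 59.593997076223864
tcp rel foot target [ 7.48 -1.86 11.86]
dp tool [0. 0. 0.] dr [ 0.0006 -0.0002  0.001 ] deg 0.1
seat F [-10.7  -2.6  11.2] T [-0.63  1.7   0.33] 16.8 59.07944287955603
tcp rel foot target [ 7.47 -1.81 11.83]
dp tool [0. 0. 0.] dr [ 0.0007 -0.0002  0.001 ] deg 0.1
seat F [-10.4  -2.6  11. ] T [-0.6   1.63  0.4 ] 18.0 59.0298303154569
tcp rel foot target [ 7.47 -1.83 11.84]
dp tool [0. 0. 0.] dr [ 0.0007 -0.0002  0.001 ] deg 0.1
seat F [-10.8  -2.2  10.6] T [-0.65  1.67  0.38] 19.2 59.008204039498
tcp rel foot target [ 7.46 -1.85 11.84]
dp tool [0. 0. 0.] dr [ 0.0007 -0.0002  0.001 ] deg 0.1
```

Steady for 5 s. Handing in.

```bash
python3 -c "
from workcell import arm
print(arm.close_job(), arm.sense()['clock'])"
```

```text
the job is handed in; nothing more can be done
the job is handed in; nothing more can be done
```

The job is handed in at about 19 s, with the arm still pushing; no verdict came back.

- **Timer:** I pressed the plunger first, with shut fingers. It went about 10 mm, from z ≈ 46 to 35.9 mm, then met a hard stop, and I pushed to 24 N. The picture showed the head sunk into its housing.
- **Foot:** I took the smaller brown foot by its end faces. I set it on the board, slid it against the stop, then against the fence, feeling for firm contact each time.
- **Push:** I held it in the grip for about 5 s. The last readings were 10–11 N towards the fence, 10.6–11.6 N down, and a residual 2–3 N against the stop. The tool did not drift and stayed within about 0.1° of level and of the fence direction.

**Checks that disagreed or were incomplete:**
- The stop contact came about 1.8 mm short of the camera estimate and the fence contact about 1.5 mm short. I put this down to the 2 mm calibration accuracy. The pictures are too coarse (about 2 mm per pixel) to confirm there is no gap, so I relied on the stiff contact forces.
- The mug and notebook looked unmoved in the last top view. The mouse was hidden under the arm, so I could not check it. The arm's path stayed above it.

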